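# Fit the long filter cartridge into a spring-sleeve quick coupling

### The arm

A 7-joint arm with a two-finger parallel gripper is mounted at the origin on a cart in front of the work surface, level with it; the furniture and walls round the work are solid. World frame = base frame: x ahead of the robot, y to its left, z up, the work surface at z = 0. Lengths are in m, angles in rad, forces in N, time in s.
With the tool pointing down it reaches from about 0.35 to 0.9 m from the base axis. Payload 19.9 kg.
Tool frame: the origin (TCP) lies at the centre of the arm's flange, where the gripper is bolted on; the fingertips stand 173 mm ahead of it and the grasp point (between the pads) lies arm.grip_depth ahead of it (arm.grip_depth is the distance from the TCP to the grasp point, in m); z points along the fingers, y is the line along which they close (so a half turn about z gives the same grasp; the last joint's range is limited). The gripper opens to 85 mm and grips with 20 to 120 N. Pads are 22 mm wide; open, the fingers measure 114 mm over their backs; the gripper's body (76 mm by 85 mm) begins 54 mm behind the grasp point. The pads swing forward as they close: fully open they stand 13 mm farther back than shut.
Start: joints at [1.232, 0.417, -0.01, 1.614, 0.005, 1.111, -0.053], TCP at [0.183, -0.597, 0.405] pointing down, gripper open.
Joint ranges: [-2.81, 2.81], [-0.39, 2.02], [-1.27, 1.25], [0.06, 2.57], [-1.19, 4.33], [0.19, 2], [-2.82, 2.82]. Speed limits (rad/s): [1.89, 1.89, 2.39, 2.39, 3.01, 3.01, 3.01].

### API

Orientations are given as a rotation vector (axis times angle).
In Python, from bench import arm gives the robot as it stands.
- The arm moves only by the tool send_rows, never from a script. Its arguments are lists of equal length, an entry for each row: "hand": the finger opening in cm, from 0 to 8.54; "linear": the shift along the tool's x, y, z in cm, a list of three; "spin": the turn about the tool's z in degrees. In form: {"hand": [hand, ...], "linear": [[dx, dy, dz], ...], "spin": [spin, ...]}. A call has 1 to 12 rows; each row is the pose to reach, as a shift and turn from the pose commanded when the call began, along the tool's axes at that moment; what a row does not reach only later rows make up. A row lasts 1/8 s, in which the tool goes at most 62.5 mm and 10.7 degrees, less where a joint would pass 70% of its speed; a pose out of reach is approached as far as the arm can. A call with a gripper value outside its range is refused whole. The fingers move at their own pace and stop on an object; the grip force is fixed at half the most. Time passes only in rows, so rows that repeat a pose let the fingers close. It gives the time, the measured TCP pose, the force, the opening and the grip force at its end, in the units of the state.
- arm.get_state(): the state, without advancing time (a new reading comes with each control period).
- arm.grab_frame(name): name is "scene" or "side" or "wrist"; returns a dict with "image" (480x640x3 uint8, blue, green, red), "fx", "fy", "cx", "cy" (pixels), "distortion" ([k1, k2, p1, p2, k3] as OpenCV has them; the pictures are not rectified), "eye" and "rotation" of the camera in the world. Camera axes: x right, y up, looking along -z (the intrinsics and any distortion apply to the point x, -y, -z); pixel columns grow to the right and rows downward; lengths in m; the calibration is good to about 2 mm. A picture is of the moment at which its call begins. There is no depth.
- arm.close_job(): hands the job in; it is judged then, once.
The state is a dict: "time": time; "joint_positions": joint angles; "joint_velocities": joint speeds; "joint_torque": joint torques, N m; "tool_pos": TCP position; "tool_rot": TCP orientation; "contact_force": force on the tool from outside, world axes, zero at the start; "moment": the same for the moment, N m; "finger_gap": opening from 0.0 (shut) to 1.0 (fully open); "gripper_force": force on a finger pad.
Only numpy, scipy, OpenCV 4.12 (cv2) and the standard library are available. Lean on these libraries where they do the work, as an engineer would, in place of code of your own. Each camera call takes 0.05 s, during which the arm holds its last target. There are 200 camera calls.

### The job

Fit the long filter cartridge into the quick-coupling holder on the bench: draw the holder's spring sleeve back until its catch holds it, then lay the cartridge level and fully home in the two V-rests, so that its end trips the catch and the sleeve springs forward over it, and let go. Leave the short cartridge where it lies.

Things in the scene. Friction and masses are not known exactly. Their poses are not given: they have to be found in the camera images.
- seat (a point): Place for the cartridge's centre in the fixed holder, 56 mm above the bench; x runs along the coupling axis away from the sleeve (forward), z up. Dark V-rests at x = +39 and -39 mm (12 mm thick, V 38 mm wide, tops 8 mm above the axis) centre spigots up to 10 mm off; 8 mm play each way along x. Base 242x60x10 mm; grey posts from x = +76 and -130 mm rise 14 mm above the axis.
- trip_pad (a point): Top of the small brass trip pad (11x5 mm) in the slot of the V-rest nearer the sleeve. With the sleeve caught back it stands 7 mm above the underside of a seated spigot; the weight of the cartridge's end laid home there (under 1 N) presses it down and frees the sleeve.
- sleeve_grip (a point): Centre of the spring sleeve, on the coupling axis 56 mm above the bench; axes as the holder's (x forward). A steel ring 40 mm long, 40 mm outside diameter, 24 mm bore, with a 46 mm rim on its rear 5 mm and a narrow keel beneath. It slides along x only and can be gripped across its diameter from above.
- sleeve (a joint): How far the sleeve is drawn back (holder's -x direction), in m: 0 = sprung fully forward, over the place of the cartridge's end; stop at 0.040. The spring pulls forward with 4 N at 0 and 7 N at 0.03 and 8 N at the stop. Drawn past 0.028 and let go, it stays on its catch at about 0.027 until the trip pad is pressed.
- long_cartridge_center (a point): Centre (half-way up) of the loose long filter cartridge: plain steel, 130 mm long, 0.3 kg; x is its length. The middle 50 mm is a square body 28x28 mm; a round spigot of 16 mm diameter sticks out 40 mm from each end. Both ends are alike: either may point forward. It starts lying level, centre 14 mm above the bench.
- short_cartridge_center (a point): Centre (half-way up) of the short cartridge, which does not fit: the same 28x28 mm square section and 16 mm spigots, but only 70 mm long over all (body 26 mm, spigots 22 mm). To be left alone.

How it is judged:
On the way:
1. the sleeve is drawn back onto its catch (value of joint sleeve above 0.024 m), for 0.3 s.
At the end, for the whole second after the job is handed in: The long cartridge lies at rest in both V-rests (centre within 14 mm along and 8 mm across the coupling axis and 6 mm in height of its seat, axis within 0.15 rad) and the sleeve has sprung forward over its end (joint below 6 mm) (value of joint sleeve below 0.006 m and x of long_cartridge_center in the frame of seat between -0.014 and 0.014 m and y of long_cartridge_center in the frame of seat between -0.008 and 0.008 m and z of long_cartridge_center in the frame of seat between -0.006 and 0.006 m and angle between the x axis of long_cartridge_center and the x axis of seat, either way round below 0.15 rad and linear speed of long_cartridge below 0.02 m/s); the robot touches nothing.
It fails at once if the short cartridge is moved by more than 30 mm (distance of short_cartridge_center from where it was at the start of the episode above 0.03 m).
It also fails if it takes over 48 s, if anything falls off the work surface, if the arm or the gripper's body presses on something with over 40 N, if the wrist force passes 120 N, or if a joint passes its speed limit or range.

## Working session

There is one attempt and no reset: what is moved stays moved. The work goes in short steps, Python scripts to look and compute and a tool call to move; the robot and the scene stay as the last step left them, time stands still between calls to the robot, and variables do not carry over. Pictures are saved under pics/ and viewed, at most 10 in all, crops included, and the job is handed in when it is done.

Besides the shell and the picture viewer there is one more tool, called after ">>>" as a command line: name --pt "numbers of a row" for each row, then --argument value for the rest. send_rows: Moves the arm, as the interface text tells. Its arguments: {"type":"object","properties":{"hand":{"type":"array"},"linear":{"type":"array"},"spin":{"type":"array"}},"required":["hand","linear","spin"]}

```bash
mkdir -p pics; ls
cat > h.py <<'E'
import numpy as np, cv2, pickle
from bench import arm
from scipy.spatial.transform import Rotation as R
def grab(n,save=None):
    f=arm.grab_frame(n)
    if save: cv2.imwrite(f'pics/{save}.png',f['image']); pickle.dump(f,open(f'pics/{save}.pkl','wb'))
    return f
def mat(r):
    r=np.array(r,float); return r if r.shape==(3,3) else R.from_rotvec(r).as_matrix()
def ray(f,uv):
    K=np.array([[f['fx'],0,f['cx']],[0,f['fy'],f['cy']],[0,0,1.]])
    p=cv2.undistortPoints(np.array(uv,float).reshape(-1,1,2),K,np.array(f['distortion'],float)).reshape(-1,2)
    d=np.c_[p[:,0],-p[:,1],-np.ones(len(p))]@mat(f['rotation']).T
    return np.array(f['eye'],float),d
def plane(f,uv,z):
    e,d=ray(f,uv); return e+d*((z-e[2])/d[:,2])[:,None]
def proj(f,P):
    K=np.array([[f['fx'],0,f['cx']],[0,f['fy'],f['cy']],[0,0,1.]])
    c=(np.array(P,float).reshape(-1,3)-f['eye'])@mat(f['rotation']); c=c*[1,-1,-1]
    return cv2.projectPoints(c,np.zeros(3),np.zeros(3),K,np.array(f['distortion'],float))[0].reshape(-1,2)
E
python3 - <<'E'
from h import *
for n in ['scene','side','wrist']:
    f=grab(n,n+'0'); print(n,f['eye'],f['rotation'],f['fx'],f['distortion'])
s=arm.get_state(); print(s,arm.grip_depth)
E
```

```text
pics
scene [-0.0167085   0.53703075  0.42180291] [ 0.52281008 -1.30839274 -2.05153435] 473.89023703908515 [-0.03223054  0.          0.          0.          0.        ]
side [0.34578234 0.84114639 0.49472233] [ 0.15807237 -1.60920537 -2.5540329 ] 557.8667139165274 [-0.04840698  0.          0.          0.          0.        ]
wrist [ 0.26149867 -0.57296958  0.37344789] [-0.27639148  0.20584626 -1.26197644] 410.2892809778696 [-0.08793889  0.          0.          0.          0.        ]
{'time': 0.15, 'joint_positions': array([ 1.23149088,  0.41783231, -0.01033488,  1.61404348,  0.00472527,
        1.11069729, -0.05297212]), 'joint_velocities': array([ 0.00040513, -0.00158643,  0.0007838 , -0.00192272, -0.00030677,
       -0.00029255,  0.00232278]), 'joint_torque': array([ 1.57174905e-03, -8.64737821e+01,  6.79442436e-01, -4.35063672e+01,
        1.90982188e-02,  5.74133781e-03, -2.92671461e-05]), 'tool_pos': array([ 0.18337731, -0.597381  ,  0.40420341]), 'tool_rot': array([-3.10589264e+00, -4.66045070e-01,  3.59974714e-04]), 'contact_force': array([ 0.00703073, -0.21153564,  0.03288281]), 'moment': array([ 0.0444224 ,  0.01213066, -0.00261405]), 'gripper_force': 0.0, 'finger_gap': 1.0000926585809835} 0.1547
```

View pics/scene0.png

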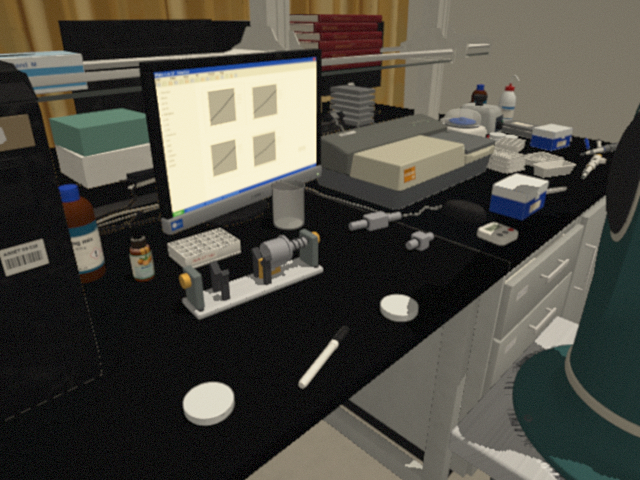

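View pics/side0.png

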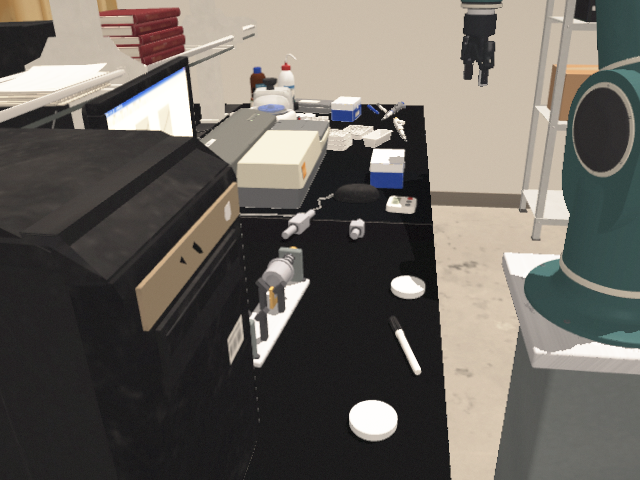

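The scene view shows the holder at about (185–323, 230–310) with the sleeve at its right, far end near (275, 255). The long cartridge is at (375, 220) and the short one at (420, 241). In the side view, the long one is at (299, 223), the short one at (357, 229) and the holder at about (280, 300). I'll enlarge the views to get pixel positions.

Run:
```python
from h import *
a=cv2.imread('pics/scene0.png')[200:320,170:450]; b=cv2.imread('pics/side0.png')[200:370,235:375]
cv2.imwrite('pics/c1.png',cv2.resize(a,None,fx=2.8,fy=2.8,interpolation=2))
cv2.imwrite('pics/c2.png',cv2.resize(b,None,fx=3.5,fy=3.5,interpolation=2))
```

```text
(no output)
```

View pics/c1.png

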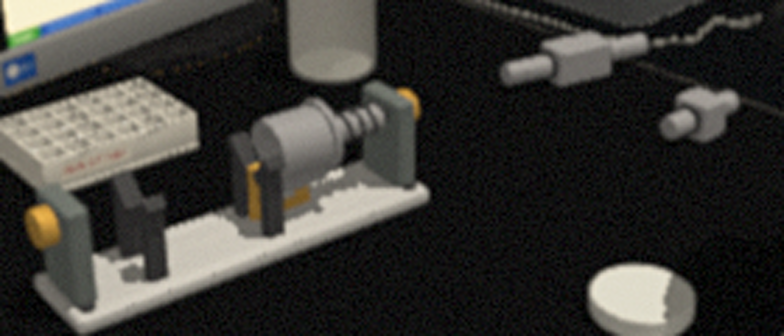

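View pics/c2.png

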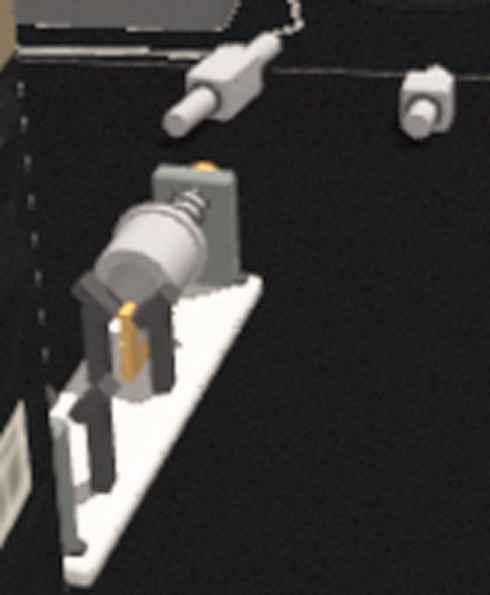

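The crops give clear points. The holder base corners in c1 are at (82,320), (428,190) and (38,280). The long cartridge's spigot ends are at (510,73) and (643,44), and the short cartridge is near (700,114). I'll cast rays onto the known heights.

Run:
```python
from h import *
np.set_printoptions(precision=4,suppress=True)
fs=pickle.load(open('pics/scene0.pkl','rb')); fd=pickle.load(open('pics/side0.pkl','rb'))
S=lambda p:np.array(p)/2.8+[170,200]
D=lambda p:np.array(p)/3.5+[235,200]
print('base scene',plane(fs,S([[82,318],[428,188],[38,278]]),.01))
print('base side',plane(fd,D([[78,572],[262,280]]),.01))
print('long scene',plane(fs,S([[508,73],[645,44],[581,58]]),.014))
print('long side',plane(fd,D([[176,124],[273,42],[226,80]]),.014))
print('short',plane(fs,S([[700,114]]),.014),plane(fd,D([[428,100]]),.014))
# sleeve front face centre / knobs / posts top
print('post rear top sc (front top corners) z=.07',plane(fs,S([[364,86],[389,99]]),.07))
print('side',plane(fd,D([[154,176],[236,178]]),.07))
print('Vrest tops z=.064 sc',plane(fs,S([[122,176],[156,202],[240,138],[272,165]]),.064))
print('Vrest side',plane(fd,D([[85,285],[165,288]]),.064))
# long body mask: top-face centroid via colour
```

```text
base scene [[0.5312 0.2413 0.01  ]
 [0.501  0.0061 0.01  ]
 [0.5827 0.2374 0.01  ]]
base side [[0.5337 0.2454 0.01  ]
 [0.4996 0.0095 0.01  ]]
long scene [[ 0.5784 -0.1586  0.014 ]
 [ 0.5393 -0.2789  0.014 ]
 [ 0.5575 -0.2204  0.014 ]]
long side [[ 0.5778 -0.1566  0.014 ]
 [ 0.5413 -0.2825  0.014 ]
 [ 0.5603 -0.2212  0.014 ]]
short [[ 0.4356 -0.2022  0.014 ]] [[ 0.4361 -0.2046  0.014 ]]
post rear top sc (front top corners) z=.07 [[0.5475 0.0174 0.07  ]
 [0.5224 0.0196 0.07  ]]
side [[0.5493 0.0187 0.07  ]
 [0.5094 0.0166 0.07  ]]
Vrest tops z=.064 sc [[0.5639 0.1881 0.064 ]
 [0.5259 0.1917 0.064 ]
 [0.5546 0.1116 0.064 ]
 [0.5148 0.1198 0.064 ]]
Vrest side [[0.5597 0.1154 0.064 ]
 [0.5239 0.1139 0.064 ]]
```

>>> send_rows --hand '[8.5, 8.5, 8.5, 8.5, 8.5, 8.5, 8.5, 8.5, 8.5, 8.5, 8.5, 8.5]' --pt "5 -5 0" --pt "10 -10 0" --pt "15 -15 0" --pt "20 -20 0" --pt "25 -25 0" --pt "30 -30 0" --pt "35 -35 0" --pt "40 -40 0" --pt "45 -45 0" --pt "50 -50 0" --pt "53.9 -54.2 0" --pt "53.9 -54.2 0" --spin '[-6, -12, -18, -24, -30, -36, -42, -48, -54, -60, -65.1, -65.1]'

```text
time: 1.65
tool_pos: [0.5337, 0.0676, 0.4047]
tool_rot: [2.367, 2.065, 0.0]
contact_force: [1.4, -1.5, 0.5]
finger_gap: 0.995
gripper_force: 0.0
```

Run:
```python
from h import *
f=grab('wrist','w1'); s=arm.get_state(); print(s['time'],s['tool_pos'],s['tool_rot'],s['contact_force'],s['joint_positions'],f['eye'],-mat(f['rotation'])[:,2])
```

```text
1.7 [0.53521044 0.07498861 0.40493373] [-2.35993978 -2.0708772  -0.0055264 ] [-5.8325758   7.28369095 -1.97185456] [ 0.33461937  0.32628349 -0.64246157  1.80857961  0.21635975  1.07593383
 -0.51588763] [0.54515737 0.14873019 0.37401461] [-0.04302427 -0.31349742 -0.94861387]
```

View pics/w1.png

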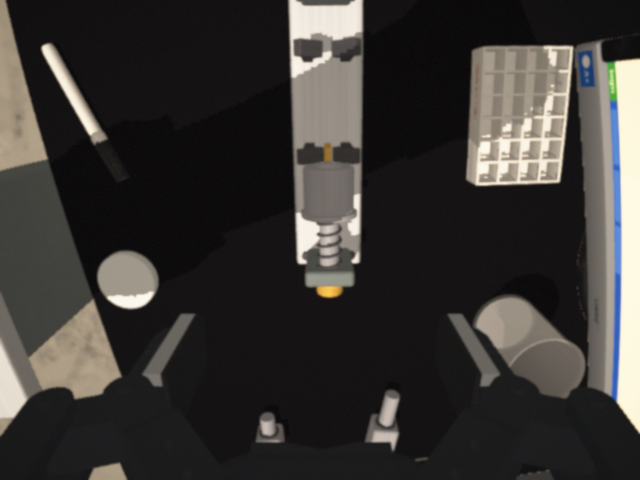

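The wrist view shows the holder axis almost vertical in the picture at column ~329. The V-rests are at rows ~152 and ~46, the brass pad at (328,152), the sleeve spans columns 304–354 at rows 163–220, and a beaker stands at (530,350). The arm was still settling, so I'll grab again and measure.

Run:
```python
from h import *
np.set_printoptions(precision=4,suppress=True)
f=grab('wrist'); f=grab('wrist','w2'); s=arm.get_state(); print(s['tool_pos'],f['eye'],s['tool_rot'])
im=f['image']; h=cv2.cvtColor(im,cv2.COLOR_BGR2HSV)
m=cv2.inRange(h,(10,120,60),(35,255,255)); m[320:]=0; m[:,450:]=0;m[:,:250]=0
n,l,st,c=cv2.connectedComponentsWithStats(m)
for i in range(1,n):
    if st[i,4]>10: print('brass',st[i],c[i])
g=cv2.cvtColor(im,cv2.COLOR_BGR2GRAY)
w1=pickle.load(open('pics/w1.pkl','rb'))
# base side edges at several rows (white base vs black bench)
for r in [90,110,125,240,252]:
    row=g[r,250:420].astype(int); k=np.where(row>100)[0]; k=k+250
    P=plane(f,[[k[0],r],[k[-1],r]],.01); print(r,k[0],k[-1],P[:,:2].ravel(),np.linalg.norm(P[0]-P[1]),P.mean(0)[:2])
for r in [175,190,205]: print(r,g[r,290:370:2])
P=plane(f,[[495,340],[525,310]],0.0); print('beaker',P)
np.save('/tmp/x.npy',0)
```

```text
[0.5335 0.069  0.4043] [0.545  0.1532 0.3742] [-2.3618 -2.0689 -0.0009]
brass [324 150   8  18 126] [327.5952 159.0952]
brass [315 293  28  12 270] [328.8111 297.6519]
90 293 362 [0.523  0.1664 0.5808 0.1589] 0.0583293036959715 [0.5519 0.1626]
110 294 361 [0.5214 0.15   0.5783 0.1426] 0.057316013790146905 [0.5498 0.1463]
125 294 361 [0.5196 0.1376 0.5769 0.1301] 0.05785264493860752 [0.5483 0.1338]
240 296 359 [0.5058 0.0337 0.5644 0.026 ] 0.059083055442117685 [0.5351 0.0298]
252 296 359 [0.504  0.0218 0.5632 0.014 ] 0.05966795960268047 [0.5336 0.0179]
175 [ 13  16  71 130 147 147 140 110  98  98  98  96  96  97 100 102 106 107
 108 109 109 108 107 107 103 101  97  97  98  99  99 100 120 143 142 120
  47  13  11  14]
190 [ 11  13  58 125 143 146 139 109  99 100 104 106 107 109 109 109 107 107
 110 111 111 113 111 111 112 110 109 111 109 106 103 101 122 143 140 116
  43  14  13  17]
205 [ 11  13  39 110 141 146 141 113  99 102 104 106 107 108 109 109 108 108
 111 110 111 112 111 110 111 108 110 109 107 105 102 108 212 240 228 148
  42  20  19  21]
beaker [[ 0.6991 -0.1095  0.    ]
 [ 0.7308 -0.0776  0.    ]]
```

Run:
```python
from h import *
np.set_printoptions(precision=4,suppress=True)
f=pickle.load(open('pics/w2.pkl','rb'))
im=f['image'];g=cv2.cvtColor(im,cv2.COLOR_BGR2GRAY)
for nm,uv,z in [('knob',[328.8,298],.056),('pad',[327.6,153],.048),('sleeveC',[328.8,190],.06)]: print(nm,plane(f,[uv],z)[0])
cv2.imwrite('pics/c3.png',cv2.resize(im[20:310,280:380],None,fx=2,fy=2,interpolation=2))
cv2.imwrite('pics/c3.png',np.rot90(cv2.resize(im[30:310,270:390],None,fx=2.8,fy=2.8,interpolation=2)))
```

```text
knob [ 0.5309 -0.007   0.056 ]
pad [0.5453 0.1144 0.048 ]
sleeveC [0.5426 0.0874 0.06  ]
```

View pics/c3.png

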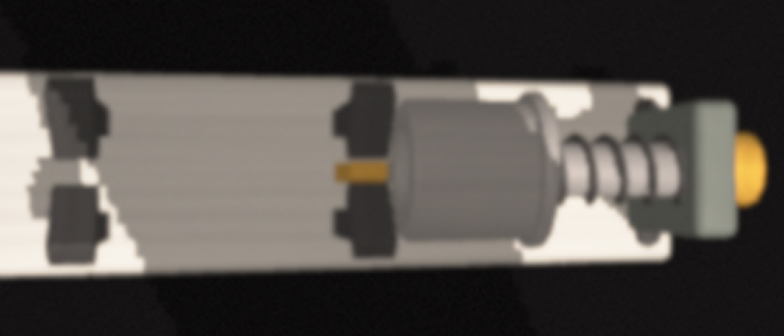

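c3 shows the rear V-rest at x 350–395, the front one at 47–100, the sleeve from ~392 to ~557, and the axis at y≈170. I'll convert these to positions.

Run:
```python
from h import *
np.set_printoptions(precision=4,suppress=True)
f=pickle.load(open('pics/w2.pkl','rb'))
C=lambda x,y:[390-y/2.8-.5,30+x/2.8]
for nm,x,y,z in [('sl front top',393,170,.076),('sl rear rim top',545,170,.079),('rearV a',350,168,.064),('rearV b',395,168,.064),('frV a',47,170,.064),('frV b',97,170,.064),('post top front',695,170,.07),('post top rear',737,170,.07),('base end',668,170,.01),('body',450,168,.07)]:
    print(nm,plane(f,[C(x,y)],z)[0])
```

```text
sl front top [0.5445 0.1052 0.076 ]
sl rear rim top [0.5395 0.0652 0.079 ]
rearV a [0.5465 0.1147 0.064 ]
rearV b [0.545  0.1027 0.064 ]
frV a [0.5555 0.1902 0.064 ]
frV b [0.554  0.1783 0.064 ]
post top front [0.5337 0.0177 0.07  ]
post top rear [0.532  0.0043 0.07  ]
base end [0.5327 0.0009 0.01  ]
body [0.5431 0.0889 0.07  ]
```

>>> send_rows --hand '[7, 7, 7, 7, 7, 7, 7, 7]' --pt "1.5 0.7 4" --pt "1.5 0.7 8" --pt "1.5 0.7 12" --pt "1.5 0.7 15" --pt "1.5 0.7 17" --pt "1.5 0.7 19.2" --pt "1.5 0.7 19.2" --pt "1.5 0.7 19.2" --spin '[-0.4, -0.4, -0.4, -0.4, -0.4, -0.4, -0.4, -0.4]'

```text
time: 2.8
tool_pos: [0.5424, 0.0798, 0.2136]
tool_rot: [2.361, 2.072, 0.001]
contact_force: [0.8, -0.1, 0.4]
finger_gap: 0.816
gripper_force: 0.0
```

Run:
```python
from h import *
f=grab('wrist','w3'); s=arm.get_state(); print(s['tool_pos'],s['tool_rot'],s['contact_force'])
```

```text
[0.54239806 0.07982054 0.21375901] [2.36049819e+00 2.07182227e+00 1.69720456e-03] [0.69035996 0.05227911 0.066351  ]
```

View pics/w3.png

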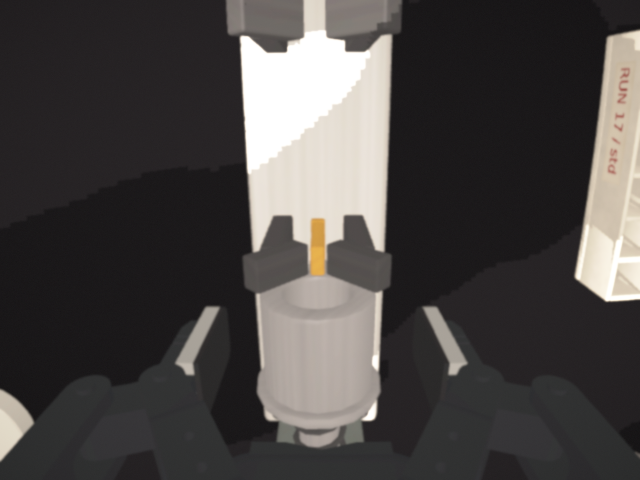

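The fingers straddle the sleeve (columns 262–376) and clear both the V-rest and the rim. Next I close and draw it back.

>>> send_rows --hand '[3, 3, 3, 3, 3, 3]' --pt "0 0 0" --pt "0 0 0" --pt "0 0 0" --pt "0 0 0" --pt "0 0 0" --pt "0 0 0" --spin '[0, 0, 0, 0, 0, 0]'

```text
time: 3.6
tool_pos: [0.5417, 0.0801, 0.2136]
tool_rot: [2.361, 2.073, -0.001]
contact_force: [-9.9, -1.6, 20.1]
finger_gap: 0.45
gripper_force: 57.9
```

>>> send_rows --hand '[3, 3, 3, 3, 3, 3, 3]' --pt "-0.6 0 0" --pt "-1.3 0 0" --pt "-2 0 0" --pt "-2.7 0 0" --pt "-3.4 0 0" --pt "-3.4 0 0" --pt "-3.4 0 0" --spin '[0, 0, 0, 0, 0, 0, 0]'

```text
time: 4.47
tool_pos: [0.5376, 0.0475, 0.2136]
tool_rot: [-2.359, -2.074, -0.002]
contact_force: [-5.9, 8.2, 14.4]
finger_gap: 0.454
gripper_force: 58.5
```

>>> send_rows --hand '[5, 6, 7, 7, 7, 7, 7, 7, 7]' --pt "0 0 0" --pt "0 0 0" --pt "0 0 0" --pt "0 0 0" --pt "0 0 -3" --pt "0 0 -7" --pt "0 0 -11" --pt "0 0 -14" --pt "0 0 -14" --spin '[0, 0, 0, 0, 0, 0, 0, 0, 0]'

```text
time: 5.6
tool_pos: [0.5381, 0.0462, 0.3547]
tool_rot: [2.359, 2.071, 0.004]
contact_force: [-0.5, -0.2, -0.0]
finger_gap: 0.819
gripper_force: 0.0
```

Run:
```python
from h import *
f=grab('wrist'); f=grab('wrist','w4'); s=arm.get_state(); print(s['time'],s['tool_pos'],s['tool_rot'],s['contact_force'])
```

```text
5.7 [0.53750259 0.04599619 0.35236138] [ 2.36104666e+00  2.07231414e+00 -4.02122699e-04] [-1.08380607  0.29333178 -0.15576497]
```

View pics/w4.png

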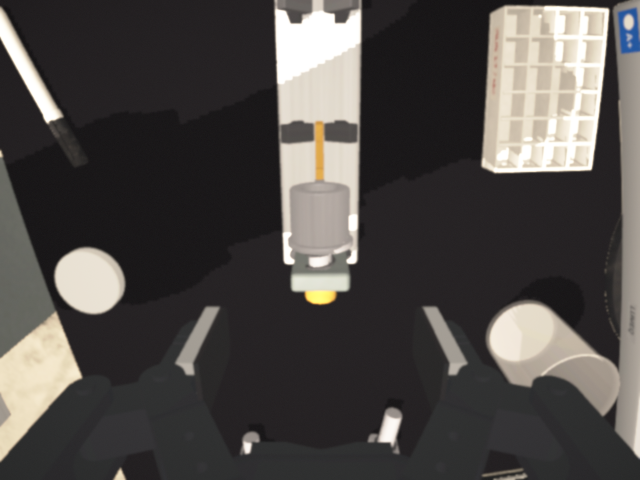

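The sleeve stays caught: it now spans rows 185–250, leaving a gap to the V-rest and exposing the brass lever. Now to move over the long cartridge.

>>> send_rows --hand '[7, 7, 7, 7, 7, 7, 7, 7, 7]' --pt "-5 1 0" --pt "-10 2 0" --pt "-15 3.2 0" --pt "-20 4.3 0" --pt "-25 5.4 0" --pt "-26 5.6 0" --pt "-26 5.6 0" --pt "-26 5.6 0" --pt "-26 5.6 0" --spin '[1.5, 3.5, 5.5, 7.5, 9.5, 9.5, 9.5, 9.5, 9.5]'

```text
time: 6.82
tool_pos: [0.5597, -0.2176, 0.3527]
tool_rot: [-2.522, -1.872, -0.0]
contact_force: [0.1, 0.4, 0.7]
finger_gap: 0.825
gripper_force: 0.0
```

Run:
```python
from h import *
np.set_printoptions(precision=4,suppress=True)
f=grab('wrist'); f=grab('wrist','w5'); s=arm.get_state(); print(s['time'],s['tool_pos'],s['tool_rot'])
im=f['image']; g=cv2.cvtColor(im,cv2.COLOR_BGR2GRAY)
print(proj(f,[[.5592,-.2195,.014],[.436,-.203,.014]]))
m=(g>60).astype(np.uint8); n,l,st,c=cv2.connectedComponentsWithStats(m)
for i in range(1,n):
    if 300<st[i,4]<30000:
        r=cv2.minAreaRect(np.argwhere(l==i)[:,::-1].astype(np.float32)); b=cv2.boxPoints(r)
        print(st[i],c[i],r, plane(f,[r[0]],.016)[0])
cv2.imwrite('pics/w5.png',im)
```

```text
6.925 [ 0.5596 -0.2181  0.3528] [2.5233 1.8715 0.0001]
[[320.661  213.2854]
 [167.7625 237.6899]]
[ 421    0  150   41 4143] [486.3587  15.3201] ((495.5, 20.0), (40.0, 149.0), 90.0) [ 0.7162 -0.1206  0.016 ]
[ 602    0   38  176 3264] [627.2494  58.7638] ((620.5, 87.5), (175.0, 37.0), 90.0) [ 0.802  -0.1899  0.016 ]
[    0   126   640   337 21272] [207.8329 298.6005] ((311.8075866699219, 271.0186767578125), (284.64483642578125, 673.6234130859375), 81.41950225830078) [ 0.5384 -0.2632  0.016 ]
[ 144  195   53   89 2946] [170.1741 238.9922] ((169.9500274658203, 239.35000610351562), (91.70604705810547, 47.750389099121094), 71.56504821777344) [ 0.4381 -0.2044  0.016 ]
[ 228  416   97   40 2152] [276.9907 432.908 ] ((275.8116149902344, 432.2189025878906), (34.36568069458008, 97.160888671875), 81.63410949707031) [ 0.4551 -0.4141  0.016 ]
[112 436  44  44 760] [133.2855 460.5118] ((135.13014221191406, 459.9862976074219), (29.962533950805664, 51.8492317199707), 20.556047439575195) [ 0.3025 -0.4122  0.016 ]
[ 479  447   52   33 1196] [502.5067 465.9356] ((504.5, 463.0), (51.0, 32.0), 0.0) [ 0.663  -0.5261  0.016 ]
```

View pics/w5.png

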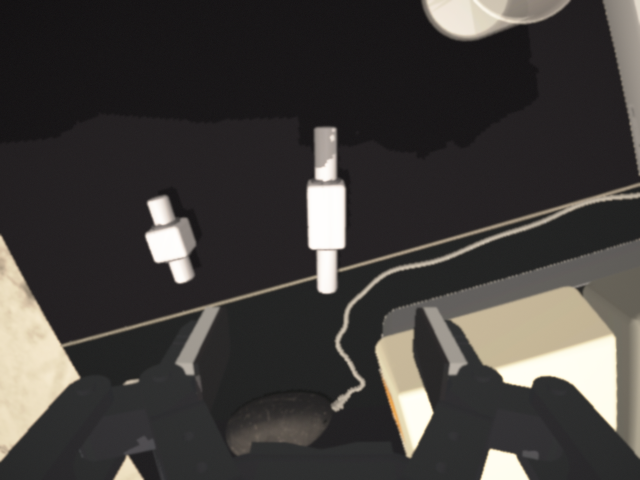

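The long cartridge's spigot ends are at (325.5,128) and (327,292), with the body spanning columns 307–346 and rows 181–249. The short cartridge is 15 cm to the left. The corner of an instrument starts at about (385,330), so I'll check its clearance as well.

Run:
```python
from h import *
np.set_printoptions(precision=4,suppress=True)
f=pickle.load(open('pics/w5.pkl','rb')); g=cv2.cvtColor(f['image'],cv2.COLOR_BGR2GRAY)
A=plane(f,[[325.5,127.5],[327,292.5]],.016); d=A[0]-A[1]; print(A,np.linalg.norm(d),np.degrees(np.arctan2(d[1],d[0])),A.mean(0))
for r in (190,200,230,240):
    k=np.where(g[r,290:360]>90)[0]+290; P=plane(f,[[k[0],r],[k[-1]+1,r]],.028); print(k[0],k[-1],P[0],P[1],np.linalg.norm(P[0]-P[1]))
B=plane(f,[[326.5,181],[326.5,249]],.024); print('body',B,B.mean(0))
fs=pickle.load(open('pics/scene0.pkl','rb'))
print('instr bottom',plane(fs,[[384,207],[320,180]],0), 'w top corner z=.05',plane(f,[[385,340]],.05),'base corner',plane(f,[[385,320]],.03))
s=arm.get_state(); r=np.array(s['tool_rot']); T=mat(r); print('tool axes',T[:,0],T[:,1]); 
c=(A.mean(0)); print('delta tool cm',100*(T.T@np.array([c[0]-s['tool_pos'][0],c[1]-s['tool_pos'][1],0])))
```

```text
[[ 0.5815 -0.1582  0.016 ]
 [ 0.5447 -0.2852  0.016 ]] 0.13220128553670932 73.839566221998 [ 0.5631 -0.2217  0.016 ]
306 345 [ 0.5552 -0.1959  0.028 ] [ 0.5831 -0.2044  0.028 ] 0.029158656986217404
306 345 [ 0.5529 -0.2031  0.028 ] [ 0.5811 -0.2116  0.028 ] 0.029376604484027184
307 345 [ 0.5467 -0.2253  0.028 ] [ 0.5748 -0.2338  0.028 ] 0.02931753430614668
308 345 [ 0.545  -0.2331  0.028 ] [ 0.5726 -0.2415  0.028 ] 0.02879814098135936
body [[ 0.5712 -0.1947  0.024 ]
 [ 0.556  -0.2456  0.024 ]] [ 0.5636 -0.2201  0.024 ]
instr bottom [[ 0.6182 -0.3229  0.    ]
 [ 0.8682 -0.3563  0.    ]] w top corner z=.05 [[ 0.5801 -0.321   0.05  ]] base corner [[ 0.5844 -0.316   0.03  ]]
tool axes [0.2902 0.957  0.    ] [ 0.957  -0.2902  0.0001]
delta tool cm [-0.2439  0.4367  0.    ]
```

>>> send_rows --hand '[6, 6, 6, 6, 6, 6, 6, 6, 6]' --pt "-0.2 0.4 4" --pt "-0.2 0.4 8" --pt "-0.2 0.4 12" --pt "-0.2 0.4 15" --pt "-0.2 0.4 16.5" --pt "-0.2 0.4 17.4" --pt "-0.2 0.4 17.4" --pt "-0.2 0.4 17.4" --pt "-0.2 0.4 17.4" --spin '[-0.7, -0.7, -0.7, -0.7, -0.7, -0.7, -0.7, -0.7, -0.7]'

```text
time: 8.05
tool_pos: [0.563, -0.2221, 0.1794]
tool_rot: [2.512, 1.885, 0.001]
contact_force: [-0.5, -0.8, 0.2]
finger_gap: 0.702
gripper_force: 0.0
```

>>> send_rows --hand '[2, 2, 2, 2, 2, 2, 2]' --pt "0 0 0" --pt "0 0 0" --pt "0 0 0" --pt "0 0 0" --pt "0 0 0" --pt "0 0 0" --pt "0 0 0" --spin '[0, 0, 0, 0, 0, 0, 0]'

```text
time: 8.93
tool_pos: [0.5629, -0.222, 0.1791]
tool_rot: [2.513, 1.885, 0.0]
contact_force: [-2.2, 0.2, 7.2]
finger_gap: 0.312
gripper_force: 60.2
```

>>> send_rows --hand '[2, 2, 2, 2, 2, 2, 2, 2, 2, 2, 2, 2]' --pt "0 0 -2" --pt "0 0 -5" --pt "0 0 -9" --pt "0 0 -13" --pt "4 -1.3 -13" --pt "9 -3 -13" --pt "14 -4.6 -13" --pt "19 -6.3 -13" --pt "24 -7.9 -13" --pt "29 -9.5 -13" --pt "33 -10.9 -13" --pt "35 -11.5 -13" --spin '[0, 0, 0, 0, -1, -2.5, -4, -5.5, -7, -8.5, -9, -9]'

```text
time: 10.42
tool_pos: [0.5495, 0.1489, 0.3099]
tool_rot: [-2.354, -2.08, -0.001]
contact_force: [-0.7, -0.9, -3.6]
finger_gap: 0.315
gripper_force: 59.9
```

>>> send_rows --hand '[2, 2, 2]' --pt "0 0 0" --pt "0 0 0" --pt "0 0 0" --spin '[0, 0, 0]'

```text
time: 10.8
tool_pos: [0.5504, 0.1453, 0.3089]
tool_rot: [2.358, 2.075, -0.0]
contact_force: [0.2, -0.2, -3.6]
finger_gap: 0.311
gripper_force: 59.9
```

Run:
```python
from h import *
np.set_printoptions(precision=4,suppress=True)
f=grab('wrist','w6'); s=arm.get_state(); print(s['time'],s['tool_pos'],s['tool_rot'],s['finger_gap'],s['contact_force'])
a=np.degrees(2*np.arctan2(s['tool_rot'][1],s['tool_rot'][0])); print('yaw',a)
T=mat(s['tool_rot']); d=np.array([.5502,.1465,0])-s['tool_pos']; d[2]=0; print('delta cm',100*T.T@d, 'dz', s['tool_pos'][2]-.221)
```

```text
10.85 [0.5503 0.1453 0.3088] [ 2.3584  2.0752 -0.0003] 0.31328398166217697 [ 0.8543  0.4505 -3.6347]
yaw 82.69038185625725
delta cm [ 0.1132 -0.0288 -0.    ] dz 0.0878465310690644
```

View pics/w6.png

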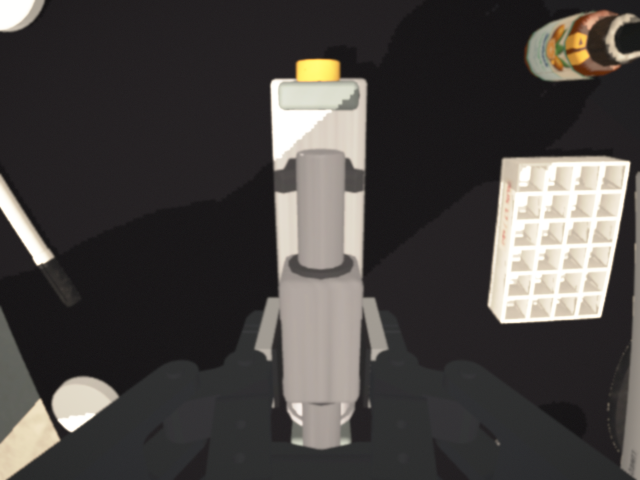

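The cartridge hangs level above the holder. Its spigot centreline is at column ~320 and the V-rest centre at ~319, with the seat about 1 mm ahead. I'll lower it.

>>> send_rows --hand '[2, 2, 2, 2, 2, 2, 2, 2, 2, 2]' --pt "0.1 0 2" --pt "0.1 0 4" --pt "0.1 0 6" --pt "0.1 0 7" --pt "0.1 0 7.5" --pt "0.1 0 8" --pt "0.1 0 8.3" --pt "0.1 0 8.5" --pt "0.1 0 8.5" --pt "0.1 0 8.5" --spin '[0, 0, 0, 0, 0, 0, 0, 0, 0, 0]'

```text
time: 12.1
tool_pos: [0.5504, 0.1472, 0.2238]
tool_rot: [2.357, 2.077, 0.0]
contact_force: [-1.1, -0.5, -3.4]
finger_gap: 0.311
gripper_force: 59.9
```

>>> send_rows --hand '[2, 2, 2, 2, 2]' --pt "0 0 0.1" --pt "0 0 0.2" --pt "0 0 0.3" --pt "0 0 0.3" --pt "0 0 0.3" --spin '[0, 0, 0, 0, 0]'

```text
time: 12.72
tool_pos: [0.5504, 0.1474, 0.2215]
tool_rot: [2.357, 2.077, 0.0]
contact_force: [-6.2, -3.1, 14.8]
finger_gap: 0.312
gripper_force: 62.3
```

Run:
```python
from h import *
s=arm.get_state(); print(s['tool_pos'],s['contact_force'],s['moment'])
w6=pickle.load(open('pics/w6.pkl','rb')); a=plane(w6,[[320,150]],.149)[0]; print('front end in w6',a, np.hypot(*(a[:2]-[.5503,.1453])))
f=grab('wrist','w7'); g=cv2.cvtColor(f['image'],cv2.COLOR_BGR2GRAY); print(g[0:480:6,320])
print(proj(f,[[.5502+.1253*x,.1465+.9921*x,z] for x,z in [(-.065,.056),(-.05,.076),(-.077,.076)]]))
```

```text
[0.55037661 0.14737936 0.22147142] [-6.19326494 -3.14993702 14.84047266] [-0.48546884  1.31325594  0.01529096]
front end in w6 [0.55899022 0.21182018 0.149     ] 0.0670854256045638
[ 33  36  35  35  35  35 126 239 239 239 238 238 224 189 224 227 226 226
 227 225 201 255 255 255 246 156 178 176 175 175 176 175 176 176 176 175
 176 176 175 175 176 175 175 175 175  92  85 166 177 177 178 178 179 178
 177 178 177 177 177 177 178 178 177 178 177 176 176 149 168 167 166 166
 165 164 164  67  47  48  48  50]
[[320.106867   459.26718254]
 [319.96329949 472.52796407]
 [320.11805363 519.31319544]]
```

Contact (15 N up) at the predicted seat height. Now I release and rise.

>>> send_rows --hand '[3.2, 4, 5, 5, 5, 5]' --pt "0 0 0" --pt "0 0 0" --pt "0 0 0" --pt "0 0 0" --pt "0 0 0" --pt "0 0 0" --spin '[0, 0, 0, 0, 0, 0]'

```text
time: 13.52
tool_pos: [0.5504, 0.1472, 0.2207]
tool_rot: [-2.357, -2.077, -0.0]
contact_force: [0.8, 0.6, -0.0]
finger_gap: 0.586
gripper_force: 0.0
```

>>> send_rows --hand '[5, 5, 5, 5, 5, 5, 5, 5]' --pt "0 0 -2" --pt "0 0 -5" --pt "-2 0 -9" --pt "-5 0 -13" --pt "-8 0 -17" --pt "-8 0 -18" --pt "-8 0 -18" --pt "-8 0 -18" --spin '[0, 0, 0, 0, 0, 0, 0, 0]'

```text
time: 14.52
tool_pos: [0.54, 0.0687, 0.4]
tool_rot: [-2.355, -2.078, 0.001]
contact_force: [-0.6, -0.5, 0.4]
finger_gap: 0.583
gripper_force: 0.0
```

Run:
```python
from h import *
np.set_printoptions(precision=4,suppress=True,linewidth=150)
f=grab('wrist'); f=grab('wrist','w8'); s=arm.get_state(); print(s['time'],s['tool_pos'],s['contact_force'])
g=cv2.cvtColor(f['image'],cv2.COLOR_BGR2GRAY)
F=np.array([.1253,.9921,0]); o=np.array([.5502,.1465,0])
X=np.arange(-.14,.08,.004)
for z,off in [(.064,0),(.076,0)]:
    p=proj(f,[o+F*x+[0,0,z] for x in X]); print(z); print([(round(x*1000),int(g[int(v),int(u)])) for x,(u,v) in zip(X,p) if 0<=v<480])
L=np.array([-.9921,.1253,0])
for x,z in [(0,.07),(-.02,.07),(.02,.07),(.055,.056),(-.058,.056),(-.07,.076),(-.1,.076)]:
    Y=np.arange(-.03,.031,.002); p=proj(f,[o+F*x+L*y+[0,0,z] for y in Y]); print(x,[int(g[int(v),int(u)]) for u,v in p if 0<=v<480])
```

```text
14.625 [0.5401 0.0685 0.3998] [ 0.4869 -0.5083  0.51  ]
0.064
[(-140, 146), (-136, 144), (-132, 78), (-128, 94), (-124, 185), (-120, 127), (-116, 187), (-112, 167), (-108, 132), (-104, 197), (-100, 123), (-96, 202), (-92, 82), (-88, 114), (-84, 106), (-80, 106), (-76, 107), (-72, 108), (-68, 108), (-64, 108), (-60, 108), (-56, 108), (-52, 109), (-48, 99), (-44, 105), (-40, 106), (-36, 106), (-32, 107), (-28, 107), (-24, 65), (-20, 110), (-16, 110), (-12, 111), (-8, 111), (-4, 113), (0, 112), (4, 112), (8, 112), (12, 113), (16, 113), (20, 113), (24, 112), (28, 96), (32, 195), (36, 193), (40, 193), (44, 192), (48, 190), (52, 189), (56, 188), (60, 187), (64, 186), (68, 78)]
0.076
[(-140, 174), (-136, 145), (-132, 147), (-128, 111), (-124, 81), (-120, 185), (-116, 166), (-112, 169), (-108, 187), (-104, 132), (-100, 197), (-96, 123), (-92, 202), (-88, 82), (-84, 114), (-80, 106), (-76, 107), (-72, 108), (-68, 107), (-64, 108), (-60, 108), (-56, 107), (-52, 109), (-48, 109), (-44, 105), (-40, 106), (-36, 106), (-32, 106), (-28, 107), (-24, 78), (-20, 107), (-16, 110), (-12, 111), (-8, 111)
[... 577 characters left out ...]
 111, 113, 112, 112, 121, 128, 128, 155, 176, 229, 238, 240, 240, 195, 29, 18, 19]
0.055 [18, 18, 122, 219, 227, 234, 232, 188, 136, 136, 132, 126, 129, 156, 176, 190, 185, 176, 162, 173, 227, 228, 233, 231, 230, 235, 236, 232, 135, 19, 17]
-0.058 [13, 22, 87, 137, 141, 110, 98, 101, 103, 105, 107, 107, 108, 109, 110, 108, 107, 104, 105, 105, 105, 103, 102, 98, 95, 128, 142, 132, 55, 13, 10]
-0.07 [19, 19, 22, 152, 236, 225, 133, 99, 103, 107, 107, 106, 108, 106, 108, 107, 107, 105, 105, 105, 104, 104, 100, 96, 103, 140, 135, 62, 13, 11, 12]
-0.1 [18, 11, 44, 113, 138, 139, 139, 140, 140, 142, 86, 68, 137, 168, 181, 197, 189, 175, 155, 186, 237, 237, 238, 237, 239, 240, 231, 106, 22, 19, 18]
```

The sleeve's rear rim is back at x ≈ -86 mm, where it stood at the start. The cartridge body spans -24…+26 mm with its spigot end at +65 mm, and it is centred across the axis. The arm is clear, so I'm handing in.

```bash
python3 -c "
from bench import arm; print(arm.close_job())"
```

```text
the job is handed in; nothing more can be done
None
```

I handed the job in at about 14.6 s: the long cartridge is seated in both V-rests, the sleeve has sprung forward over its end, the arm is clear, and I never touched the short cartridge; no verdict came back.

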